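# Cock the spring striker on its hair-trigger catch

## Task

Cock the spring striker: take the red tab, lift the arm over the yellow tooth of the catch, draw it back and lower it behind the tooth. Ease it slowly forward until the catch, and not you, carries the pull of the spring, and only then let go: the arm must never spring forward, not even the last few millimetres, and the hair-trigger catch must not trip. Leave everything else on the bench where it is.

Things in the scene. Friction and masses are not known exactly. Their poses are not given: they have to be found in the camera images.
- stamper: the spring striker: a blue-grey steel base plate 310 x 275 x 10 mm, fixed to the bench. Origin: on the bench under the vertical axis of its pivot column; z up. 'Local' below means this frame, in mm. The plate spans x -100..210, y -47..227. On it: an anvil block, top at z 68, round (173, 102); a rubber backstop post, 85 high, at (-30, 48); the catch.
- tab (a point): middle of the red tab on the arm, 140 mm from the pivot axis: an upright plate 10 mm thick along the arm, 60 mm long across it, from z 63 to z 110 (point at z 94, arm down). Axes: y outwards along the arm, z up, -x the way the arm is drawn. Grip its two 60 mm faces, so that the fingers close along the arm. Let go before the catch has the load, the arm springs forward at once.
- pin_end (a point): outer end of the arm's round steel pin, 203 mm from the pivot axis, at z 55 with the arm down. The pin is 10 mm thick and runs along the arm from 150 to 208 mm from the axis; inside of it the arm is a level bar 16 mm wide with its top at z 63. The pin is what hooks on the catch.
- catch_nominal (a point): fixed mark at local (0, 193, 58): the line of the hooked pin if the catch block stands mid-slot. The block is set by hand up to 14 mm to either side along local x, and this is not measured: look or feel for it. Yellow tooth: 8 mm thick (x), 20 wide (y), top at z 58, 8 mm above the underside of the lowered pin; its -x face holds the pin. Its lever runs to -x, below.
- striker (a joint): swing of the arm, rad: 0 at rest on the anvil's brass punch, pointing local (0.644, 0.765); grows as it is drawn to local -x (counter-clockwise from above). 0.70 points along local +y; hooked it reads 0.62 to 0.78, as the catch is set; from 0.83 up it is clear behind any setting; 1.00 is the backstop. The spring pulls it to 0 with 0.35 N m at 0, 1.05 N m at 0.70 (7.5 N at the tab).
- lift (a joint): height of the arm, m: 0 down (working height), 0.018 fully up; the whole arm slides straight up its column, at any swing. A spring and its weight hold it down with about 5 to 7 N. It must be up at least 0.010 to pass over the tooth.
- catch (a joint): tilt of the catch lever, rad: 0 set; grows as the tooth gives way forward and down. Over 0.05 it counts as tripped; overloaded, it folds right down and lets the arm fly. It trips when the arm bears on the tooth with over about 9 N (the spring's own 5.4 N and some 4 N more, 5 N at the tab), as when the arm is pushed on against the tooth or set down on top of it.
- rivet_tin: bystander: open aluminium dish 60 mm across, 30 high, by the striker's right edge; origin under its centre
- punch_handle: bystander: upright black handle with a white top, 38 mm across, 93 high, by the striker's left edge; origin under its centre
- sole_die: bystander: dark steel sole-shaped cutting die 250 x 90 x 30 mm; origin under its centre
- mallet: bystander: hammer lying on the bench
- glue_jar: bystander: amber jar with a black cap, 70 mm across, 90 high
- brush_cup: bystander: blue cup, 70 mm across, 80 high
- sole_blanks: bystander: cork block 100 x 70 x 30 mm

How it is judged:
By the outcome, as a careful person would: the job done as asked, in the order asked, and still so for the second after the job is handed in, with the robot touching nothing.
It also fails if it takes over 58 s, if anything falls off the work surface, if the arm or the gripper's body presses on something with over 40 N, if the wrist force passes 120 N, or if a joint passes its speed limit or range.

## Robot

A 6-joint arm with a two-finger parallel gripper is mounted at the origin on the work surface. World frame = base frame: x ahead of the robot, y to its left, z up, the work surface at z = 0. Lengths are in m, angles in rad, forces in N, time in s.
With the tool pointing down it reaches from about 0.25 to 0.775 m from the base axis. Payload 4 kg.
Tool frame: the origin (TCP) lies midway between the tips of the shut fingers; the grasp point (between the pads) lies robot.tcp_to_grasp behind it (robot.tcp_to_grasp is the distance from the TCP to the grasp point, in m); y points along the fingers, x is the direction in which the jaws open and shut, and the axes are right-handed (so a half turn about y gives the same grasp; the last joint's range is limited). The gripper opens to 94 mm and grips with 3 to 60 N. Pads are 16 mm wide; open, the fingers measure 119 mm over their backs; the gripper's body (75 mm by 177 mm) begins 78 mm behind the grasp point.
Start: joints at [1.197, 0.087, 1.371, -0, 1.684, -0.103], TCP at [0.147, 0.53, 0.206] pointing down, gripper open.
Joint ranges: [-3.1, 3.1], [-0.76, 2.03], [0.27, 2.55], [-1.08, 4.22], [0.17, 2.65], [-2.57, 2.57]. Speed limits (rad/s): [2.79, 2.79, 3.14, 3.14, 3.14, 3.14].

## Interface

Orientations are given as [roll, pitch, yaw] about the fixed x, y, z axes, in that order (R = Rz(yaw) Ry(pitch) Rx(roll)).
In Python, from bench import robot gives the robot as it stands.
- The arm moves only by the tool arm_command, never from a script. Its argument "series" is text: rows parted by semicolons, each of 7 numbers parted by spaces: the turn, a rotation vector about the tool's x, y, z in rad, then the shift along the tool's x, y, z in m, then the finger opening in m, from 0 to 0.094. A call has 1 to 12 rows; each row shifts and turns the pose as measured when the row begins, along the tool's axes as they then stand; what a row does not reach is not made up. A row lasts 1/10 s, in which the tool goes at most 50 mm and 8.59 degrees, less where a joint would pass 70% of its speed; a pose out of reach is approached as far as the arm can. A call with a gripper value outside its range is refused whole. The fingers move at their own pace and stop on an object; the grip force is fixed at half the most. Time passes only in rows, so rows that do not move let the fingers close. It gives the time, the measured TCP pose, the force and the opening at its end, in the units of the state.
- robot.get_obs(): the state, without advancing time (a new reading comes with each control period).
- robot.snapshot(name): name is "side" or "top" or "wrist"; returns the picture (400x640x3 uint8, blue, green, red); there is no depth.
- robot.camera_params(name): a dict with "fx", "fy", "cx", "cy" (pixels), "distortion" ([k1, k2, p1, p2, k3] as OpenCV has them; the pictures are not rectified), "extrinsics" (4x4, takes a point from camera to world coordinates). Camera axes: x right, y up, looking along -z (the intrinsics and any distortion apply to the point x, -y, -z); pixel columns grow to the right and rows downward; lengths in m; the calibration is good to about 2 mm. A picture is of the moment at which its call begins: read the wrist's pose just before it. camera_params takes no time and is no camera call; for the wrist camera it gives the pose at the moment of the call.
- robot.close_job(): hands the job in, once; it reports no verdict.
Trained networks look in the newest picture that a camera, given by its name, has taken for a name from the list of things; names that differ only in an ending like _2 or _b are one class to them, and where a whole thing is asked for, a point or a joint stands for the part that bears it (a point fixed in the world has none). Each returns a list of dicts, best first, with "score" (0 to 1); they miss things now and then, are a little off and sometimes report something else, mostly with a low value. They report only what shows in the picture. A call takes as long as a camera call.
- robot.spot_in(camera, target): "centre" ([x, y, z] in m, in the coordinates of the camera as it stood for that picture, good to about 4 mm: the middle of the surface that is visible of it).
The state is a dict: "time": time; "joint_positions": joint angles; "qvel": joint speeds; "joint_torque": joint torques, N m; "tool_pos": TCP position; "ee_rot": TCP orientation; "wrist_force": force on the tool from outside, world axes, zero at the start; "wrist_torque": the same for the moment, N m; "width": finger opening in m.
Only numpy, scipy, OpenCV 4.12 (cv2) and the standard library are available. Lean on these libraries where they do the work, as an engineer would, in place of code of your own. Each camera call takes 0.05 s, during which the arm holds its last target.

## Working session

There is one attempt and no reset: what is moved stays moved. The work goes in short steps, Python scripts to look and compute and a tool call to move; the robot and the scene stay as the last step left them, time stands still between calls to the robot, and variables do not carry over. Pictures are saved under pics/ and viewed, and the job is handed in when it is done.

Besides the shell and the picture viewer there is one more tool, called after "Emit:" as a command line: name --argument value ..., lists and objects as JSON in quotes. arm_command: Moves the arm, as the interface text tells. Its arguments: {"type":"object","properties":{"series":{"type":"string"}},"required":["series"]}

```bash
ls; mkdir -p pics; python3 - <<'E'
from bench import robot
import cv2
o=robot.get_obs(); print(o); print(robot.tcp_to_grasp)
for n in ["side","top","wrist"]:
    p=robot.camera_params(n); im=robot.snapshot(n); cv2.imwrite(f"pics/{n}0.png",im); print(n,p)
    for t in ["stamper","tab","pin_end","rivet_tin","punch_handle"]:
        r=robot.spot_in(n,t)
        E=p["extrinsics"]
        import numpy as np
        for d in r[:2]:
            c=np.array(E)@np.r_[d["centre"],1]; print(t,d["score"],c[:3].round(4))
E
```

```text
pics
{'time': 0.0, 'joint_positions': array([ 1.19691643e+00,  8.79387071e-02,  1.37224424e+00, -4.89577431e-06,
        1.68356968e+00, -1.03111753e-01]), 'qvel': array([ 0.00064981,  0.00146276,  0.00176024, -0.00167862, -0.00073097,
        0.00035901]), 'joint_torque': array([-4.56244015e-04, -3.40171802e+01, -3.02431548e+01,  7.15983007e-02,
        3.27692041e-02, -1.89329717e-04]), 'tool_pos': array([0.1469237 , 0.52945291, 0.20431815]), 'ee_rot': array([-1.57057884,  0.002149  ,  1.30002788]), 'wrist_force': array([ 0.19032741,  0.18843713, -0.04368702]), 'wrist_torque': array([0.01354263, 0.00398312, 0.00874639]), 'width': 0.09388642430082757}
0.0188
side {'fx': 450.73875554771786, 'fy': 450.73875554771786, 'cx': 315.133401962473, 'cy': 199.45455083112327, 'distortion': array([-0.05622077,  0.        ,  0.        ,  0.        ,  0.        ]), 'extrinsics': array([[ 0.93307185,  0.22346247, -0.28185359,  0.11591822],
       [-0.35935677,  0.6128713 , -0.70374106, -1.13876045],
       [ 0.01548026,  0.75792697,  0.65215571,  1.08565337],
       [ 0.        ,  0.        ,  0.  
[... 788 characters left out ...]
7 [ 0.5725 -0.0785  0.0662]
rivet_tin 0.74 [0.6944 0.4098 0.0273]
rivet_tin 0.61 [ 0.5823 -0.277   0.0143]
punch_handle 0.5 [0.5128 0.1014 0.0912]
wrist {'fx': 284.97704038819643, 'fy': 284.97704038819643, 'cx': 320.3859919600293, 'cy': 202.07689506954156, 'distortion': array([-0.04602836,  0.        ,  0.        ,  0.        ,  0.        ]), 'extrinsics': array([[ 2.67102118e-01, -9.38531119e-01, -2.18668237e-01,
         8.41841537e-02],
       [ 9.63668158e-01,  2.60046501e-01,  6.09876960e-02,
         5.47834117e-01],
       [-3.74940688e-04, -2.27013560e-01,  9.73891525e-01,
         3.84120019e-01],
       [ 0.00000000e+00,  0.00000000e+00,  0.00000000e+00,
         1.00000000e+00]])}
```

View pics/side0.png

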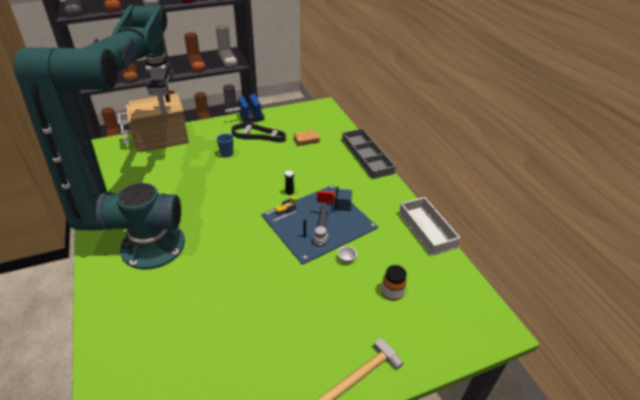

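View pics/top0.png

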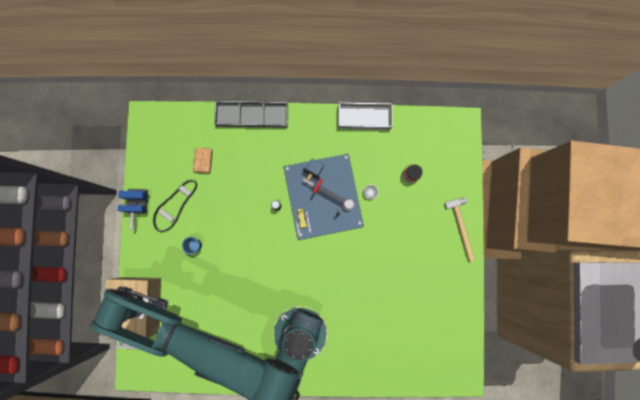

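View pics/wrist0.png

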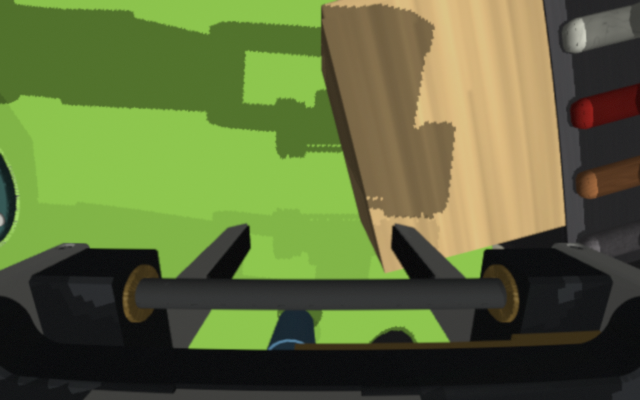

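```bash
python3 - <<'E'
import cv2
a=cv2.imread("pics/top0.png"); cv2.imwrite("pics/top0z.png",cv2.resize(a[145:250,265:385],None,fx=6,fy=6 if 0 else 5.5,interpolation=cv2.INTER_CUBIC))
a=cv2.imread("pics/side0.png"); cv2.imwrite("pics/side0z.png",cv2.resize(a[165:275,250:390],None,fx=5,fy=5,interpolation=cv2.INTER_CUBIC))
E
```

```text
(no output)
```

View pics/top0z.png

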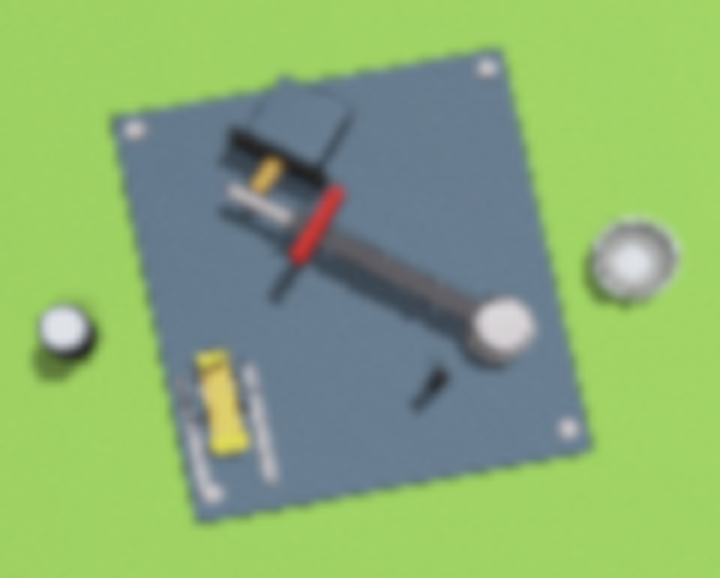

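View pics/side0z.png

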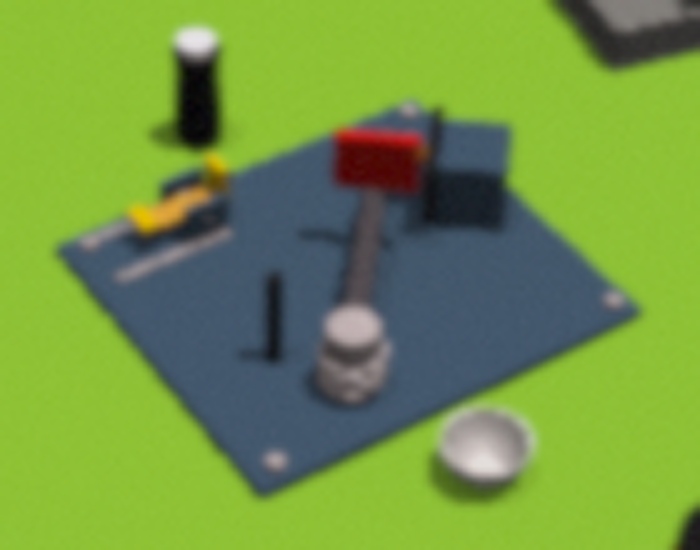

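```bash
cat > h.py <<'E'
import numpy as np, cv2
from scipy.optimize import least_squares
from scipy.spatial.transform import Rotation as R
def K(p): return np.array([[p['fx'],0,p['cx']],[0,p['fy'],p['cy']],[0,0,1.]])
def proj(p,X):
    E=np.array(p['extrinsics']); X=np.atleast_2d(X)
    c=(X-E[:3,3])@E[:3,:3]; c=c*[1,-1,-1]
    return cv2.projectPoints(c,np.zeros(3),np.zeros(3),K(p),np.array(p['distortion']))[0][:,0]
def ray(p,uv,z):
    E=np.array(p['extrinsics'])
    n=cv2.undistortPoints(np.array(uv,float).reshape(-1,1,2),K(p),np.array(p['distortion']))[:,0]
    d=np.c_[n[:,0],-n[:,1],-np.ones(len(n))]@E[:3,:3].T
    o=E[:3,3]; return o+d*((z-o[2])/d[:,2])[:,None]
def loc2w(q,L):
    L=np.atleast_2d(L); c,s=np.cos(q[2]),np.sin(q[2])
    return np.c_[q[0]+c*L[:,0]-s*L[:,1],q[1]+s*L[:,0]+c*L[:,1],L[:,2]]
def fit(obs,q0):
    # obs list of (p,uv,L)
    f=lambda q:np.concatenate([(proj(p,loc2w(q,L))-uv).ravel() for p,uv,L in obs])
    s=least_squares(f,q0,loss='soft_l1'); return s.x,f(s.x)
def armp(th,r,z):
    a=np.arctan2(.765,.644)+th
    return [r*np.cos(a),r*np.sin(a),z]
E
python3 - <<'E'
from h import *
from bench import robot
C=np.array([[.210,.227,.010],[.210,-.047,.01],[-.1,-.047,.01],[-.1,.227,.01]])
z=np.array([[112,116],[500,50],[592,450],[198,522.]])
ut=np.c_[(z[:,0]+.5)/6-.5+265,(z[:,1]+.5)/5.5-.5+145]
zs=np.array([[412,98],[640,312],[262,497],[58,250.]])
us=(zs+.5)/5-.5+[250,165]
pt=robot.camera_params("top");ps=robot.camera_params("side")
for ob in ([(pt,ut,C)],[(ps,us,C)],[(pt,ut,C),(ps,us,C)]):
    q,r=fit(ob,[.5,-.17,.19]); print(q.round(4),r.round(1))
c,s=np.cos(q[2]),np.sin(q[2])
print("tab",loc2w(q,[armp(0,.14,.094)]),"pin",loc2w(q,[armp(0,.203,.055)]),loc2w(q,[[0,.193,.058]]))
print(proj(ps,loc2w(q,[armp(0,.14,.094),[0,.193,.058],[0,0,.1]])), us)
E
```

```text
[ 0.5222 -0.1846  0.2127] [-0.3 -0.1  0.3 -0.7  0.3  0.3 -0.3  0.4]
[ 0.5177 -0.1863  0.2201] [ 0.2  0.3  0.7 -0.3  0.   0.1 -1.  -0.3]
[ 0.5196 -0.1851  0.2154] [-0.3  0.7  0.3 -0.1  0.5  0.9 -0.1  1.2  0.9  0.1  1.1 -0.4  0.3 -0.4
 -0.3 -0.8]
tab [[ 0.58481245 -0.0612435   0.094     ]] pin [[ 0.61414426 -0.00548828  0.055     ]] [[0.47837218 0.00339444 0.058     ]]
[[325.38075328 195.47891883]
 [289.9277699  198.85335727]
 [321.05083867 222.30690286]] [[332.  184.2]
 [377.6 227. ]
 [302.  264. ]
 [261.2 214.6]]
```

Emit:
arm_command --series "0 0 0 -0.028 0 -0.036 0.08; 0 0 0 -0.028 0 -0.036 0.08; 0 0 0 -0.028 0 -0.036 0.08; 0 0 0 -0.028 0 -0.036 0.08; 0 0 0 -0.028 0 -0.036 0.08; 0 0 0 -0.028 0 -0.036 0.08; 0 0 0 -0.028 0 -0.036 0.08; 0 0 0 -0.028 0 -0.036 0.08; 0 0 0 -0.028 0 -0.036 0.08; 0 0 0 -0.028 0 -0.036 0.08; 0 0 0 -0.028 0 -0.036 0.08; 0 0 0 -0.028 0 -0.036 0.08"

```text
time: 2.1
tool_pos: [0.4841, 0.0803, 0.2064]
ee_rot: [-1.576, -0.006, 1.313]
wrist_force: [0.3, 0.1, 0.5]
width: 0.08
```

Emit:
arm_command --series "0 0 0 -0.028 0 -0.035 0.08; 0 0 0 -0.028 0 -0.035 0.08; 0 0.11 0 -0.028 0 -0.03 0.08; 0 0.11 0 -0.015 0 -0.015 0.08; 0 0 0 0 0 0 0.08"

```text
time: 2.6
tool_pos: [0.5729, -0.0574, 0.2053]
ee_rot: [-1.576, -0.007, 1.077]
wrist_force: [-1.1, 0.1, -0.4]
width: 0.0799
```

```bash
python3 - <<'E'
from h import *
from bench import robot
o=robot.get_obs(); print(o['time'],o['tool_pos'],o['ee_rot'],o['wrist_force'])
p=robot.camera_params("wrist"); im=robot.snapshot("wrist"); cv2.imwrite("pics/w1.png",im)
import pickle; pickle.dump(p,open("w1.pkl","wb"))
q=[.5196,-.1851,.2154]
print(proj(p,loc2w(q,[armp(0,.14,.094),[0,.193,.058],[0,0,.1],armp(0,.203,.055)])))
E
```

```text
2.6 [ 0.57289631 -0.05737168  0.20533491] [-1.57566414 -0.00693282  1.07718545] [-1.08035611  0.05613011 -0.36730092]
[[321.55340093 210.99745276]
 [327.35280877  91.24553681]
 [187.09913545 213.79943434]
 [374.20348593 201.83299505]]
```

View pics/w1.png

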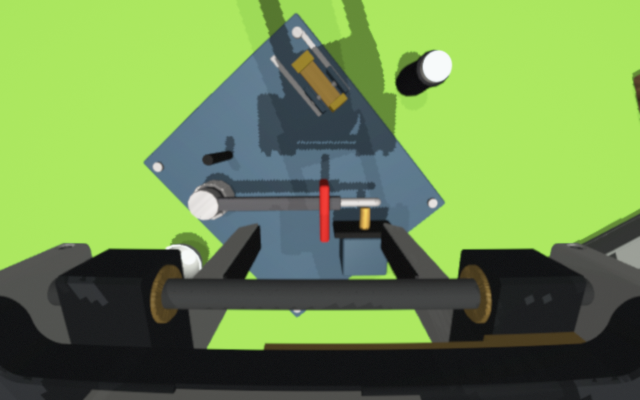

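```bash
python3 - <<'E'
import cv2
a=cv2.imread("pics/w1.png"); cv2.imwrite("pics/w1a.png",cv2.resize(a[0:200,260:460],None,fx=3,fy=3,interpolation=cv2.INTER_CUBIC))
cv2.imwrite("pics/w1b.png",cv2.resize(a[130:330,135:335],None,fx=3,fy=3,interpolation=cv2.INTER_CUBIC))
cv2.imwrite("pics/w1c.png",cv2.resize(a[40:120,260:360],None,fx=7,fy=7,interpolation=cv2.INTER_CUBIC))
E
```

```text
(no output)
```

View pics/w1a.png

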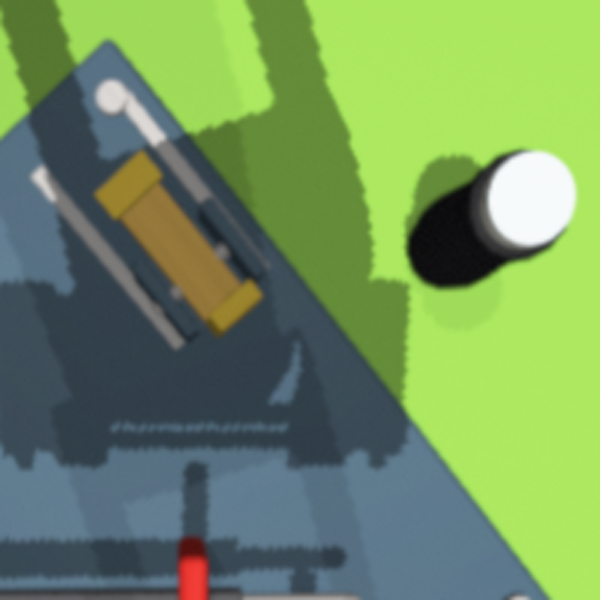

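View pics/w1b.png

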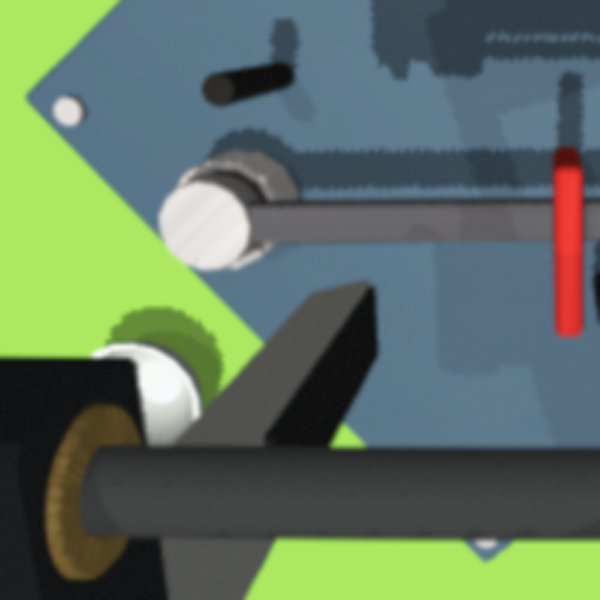

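View pics/w1c.png

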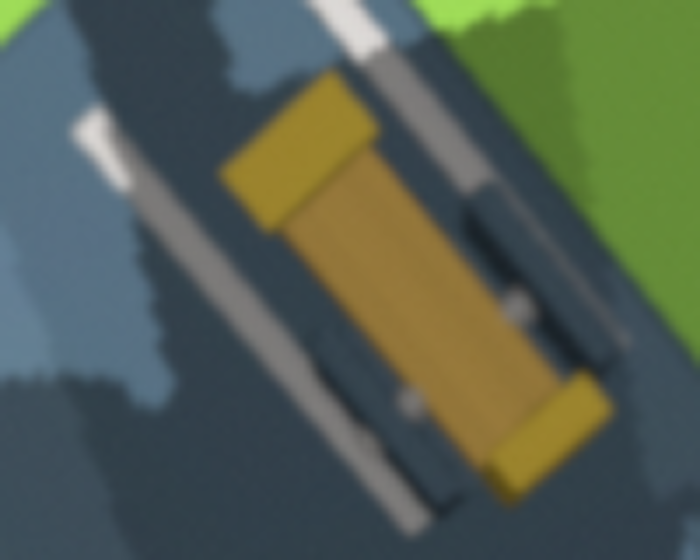

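```bash
python3 - <<'E'
from h import *
import pickle
from bench import robot
C=np.array([[.210,.227,.010],[.210,-.047,.01],[-.1,-.047,.01],[-.1,.227,.01]])
z=np.array([[112,116],[500,50],[592,450],[198,522.]])
ut=np.c_[(z[:,0]+.5)/6-.5+265,(z[:,1]+.5)/5.5-.5+145]
zs=np.array([[412,98],[640,312],[262,497],[58,250.]])
us=(zs+.5)/5-.5+[250,165]
pt=robot.camera_params("top");ps=robot.camera_params("side");pw=pickle.load(open("w1.pkl","rb"))
uw=np.array([[443.5,203.5],[297.2,316.5],[144,162.2],[296,13.]])
q,r=fit([(pw,uw,C)],[.5,-.17,.19]); print(q.round(4),r.round(1))
q2,r=fit([(pt,ut,C),(ps,us,C),(pw,uw,C)],[.5,-.17,.19]); print(q2.round(4),r.round(1))
g=lambda *a:[(a[0]+.5)/7-.5+260,(a[1]+.5)/7-.5+40]
for Q in (q,q2):
    w=ray(pw,[g(585,372),g(485,465),g(612,406),g(515,492)],.058)
    c,s=np.cos(Q[2]),np.sin(Q[2]); d=w[:,:2]-Q[:2]
    print("tooth top local",(np.c_[c*d[:,0]+s*d[:,1],-s*d[:,0]+c*d[:,1]]*1e3).round(1))
    print("tab,pin",proj(pw,loc2w(Q,[armp(0,.14,.11),armp(0,.208,.055)])))
    for nm,uv,zz in [("tabtop in",[319.5,211],.11),("tabtopout",[329,211],.11),("pinend",[380,202.5],.055),("tabtop ends",[324,185],.11),("tab e2",[324,242],.11)]:
        w=ray(pw,[uv],zz)[0]; d=w[:2]-Q[:2]
        l=[c*d[0]+s*d[1],-s*d[0]+c*d[1]]; print(nm,w.round(4),np.hypot(*l),np.arctan2(l[1],l[0])-np.arctan2(.765,.644))
E
```

```text
[ 0.5213 -0.1823  0.2154] [ 3.4  0.4 -0.1  2.5 -2.4  0.3  0.1 -2. ]
[ 0.5209 -0.1829  0.2148] [-0.8  0.3 -0.2 -0.4 -0.1  0.6 -0.6  0.8  1.  -0.3  1.2 -0.9  0.4 -1.
 -0.1 -1.3  2.9  0.5 -0.7  2.5 -2.9  0.2 -0.4 -2. ]
tooth top local [[ 10.  202.7]
 [ 10.5 182. ]
 [ 16.6 202.7]
 [ 16.7 182.9]]
tab,pin [[324.97035484 215.37513539]
 [381.09519872 201.94121083]]
tabtop in [ 0.5799 -0.0611  0.11  ] 0.13466029741746535 0.03403444961797042
tabtopout [ 0.5844 -0.0528  0.11  ] 0.14410128292426458 0.031105791397038174
pinend [6.181e-01 3.000e-04 5.500e-02] 0.20671844981789284 -0.0032420725009658646
tabtop ends [ 0.5589 -0.0448  0.11  ] 0.14256674335936056 0.21736145454463385
tab e2 [ 0.611  -0.0726  0.11  ] 0.14172055577828668 -0.20098518751174732
tooth top local [[ 10.4 203.2]
 [ 10.9 182.5]
 [ 17.  203.2]
 [ 17.1 183.4]]
tab,pin [[324.23886391 215.39159912]
 [380.48263522 201.98694282]]
tabtop in [ 0.5799 -0.0611  0.11  ] 0.1353878779897823 0.03389968995683201
tabtopout [ 0.5844 -0.0528  0.11  ] 0.14482913830218913 0.031032036001753194
pinend [6.181e-01 3.000e-04 5.500e-02] 0.2074490850933542 -0.002999148497205506
tabtop ends [ 0.5589 -0.0448  0.11  ] 0.14326475230720434 0.21635119040534367
tab e2 [ 0.611  -0.0726  0.11  ] 0.14245050851012073 -0.19987687804005894
```

Emit:
arm_command --series "0 -0.01 0 0.005 0.03 -0.01 0.05; 0 0 0 0 0.03 0 0.05; 0 0 0 0 0.02 0 0.05; 0 0 0 0 0 0 0.05; 0 0 0 0 0 0 0.05"

```text
time: 3.15
tool_pos: [0.5837, -0.0494, 0.1266]
ee_rot: [-1.578, -0.011, 1.106]
wrist_force: [0.5, -0.3, 1.4]
width: 0.0502
```

```bash
python3 - <<'E'
from h import *
from bench import robot
o=robot.get_obs(); print(o['time'],o['tool_pos'],o['ee_rot'],o['wrist_force'],o['width'])
p=robot.camera_params("wrist"); im=robot.snapshot("wrist"); cv2.imwrite("pics/w2.png",im)
import pickle; pickle.dump(p,open("w2.pkl","wb"))
q=[.5209,-.1829,.2148]
g=o['tool_pos']; print(proj(p,loc2w(q,[armp(0,.135,.11),armp(0,.145,.11),armp(0,.208,.055)])), "tcp",proj(p,[g,g+[0,0,.0188]]))
E
```

```text
3.15 [ 0.58365599 -0.04937625  0.12662853] [-1.57820226 -0.01148478  1.10600531] [ 0.49044481 -0.32009189  1.35146461] 0.05019840332567966
[[302.43336304 237.49897336]
 [316.23136547 237.71851682]
 [385.05304853 217.39143815]] tcp [[319.92215919 237.14532729]
 [320.22046337 248.2359153 ]]
```

View pics/w2.png

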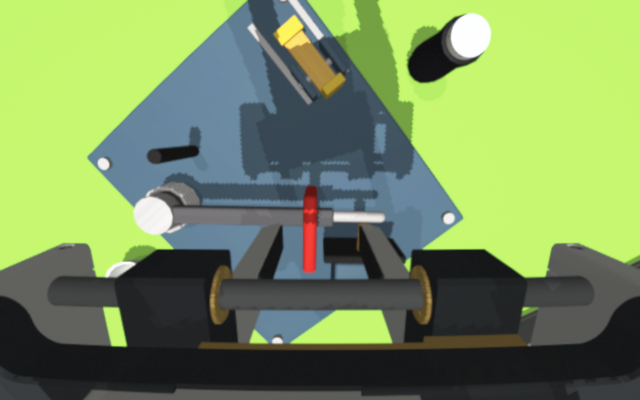

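Emit:
arm_command --series "0 0.02 0 -0.0075 0 -0.003 0.05; 0 0 0 0 0.015 0 0.05; 0 0 0 0 0.015 0 0.05; 0 0 0 0 0 0 0.05"

```text
time: 3.6
tool_pos: [0.5854, -0.0575, 0.0991]
ee_rot: [-1.586, -0.014, 1.086]
wrist_force: [-0.2, -0.4, -0.7]
width: 0.0499
```

```bash
python3 - <<'E'
from h import *
from bench import robot
o=robot.get_obs(); print(o['time'],o['tool_pos'],o['ee_rot'],o['wrist_force'],o['width'],o['qvel'].round(4))
p=robot.camera_params("wrist"); im=robot.snapshot("wrist"); cv2.imwrite("pics/w3.png",im)
q=[.5209,-.1829,.2148]
g=o['tool_pos']; print(proj(p,loc2w(q,[armp(0,.135,.11),armp(0,.145,.11),armp(0,.208,.055)])), "tcp",proj(p,[g,g+[0,0,.0188]]))
E
```

```text
3.6 [ 0.58535898 -0.05752551  0.09910137] [-1.58556966 -0.01409103  1.08616823] [-0.18478096 -0.36735891 -0.68637771] 0.04989726432948318 [-0.0016 -0.0114 -0.0219  0.0014  0.0031 -0.0006]
[[310.63904429 245.54713586]
 [326.57993253 245.47527181]
 [401.00381444 218.89155947]] tcp [[319.94310882 237.12618382]
 [320.32519983 248.42910025]]
```

View pics/w3.png

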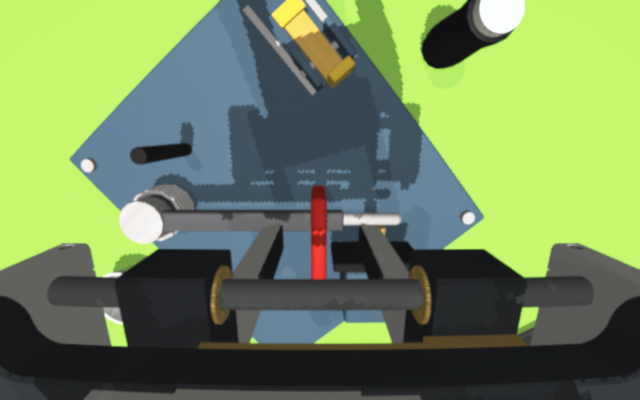

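```bash
cat > st.py <<'E'
from h import *
from bench import robot
import sys
Q=[.5209,-.1829,.2148]
def status(th=None):
    o=robot.get_obs()
    yaw=o['ee_rot'][2] if th is None else Q[2]+np.arctan2(.765,.644)+th
    Rc=R.from_euler('xyz',o['ee_rot']); Rd=R.from_euler('xyz',[-np.pi/2,0,yaw])
    t=o['tool_pos']; d=t[:2]-Q[:2]
    print("t",o['time'],"tcp",t.round(4),"rpy",o['ee_rot'].round(4),"w",round(o['width'],4))
    print("rot fix tool",(Rc.inv()*Rd).as_rotvec().round(4), "armang from pos",round(np.arctan2(d[1],d[0])-Q[2]-np.arctan2(.765,.644),4),"from yaw",round(o['ee_rot'][2]-Q[2]-np.arctan2(.765,.644),4),"r",np.hypot(*d).round(4))
    f=o['wrist_force']; print("F world",f.round(2),"F tool",Rc.inv().apply(f).round(2),"T",o['wrist_torque'].round(2))
    return o
if __name__=="__main__": status(float(sys.argv[1]) if len(sys.argv)>1 else None)
E
python3 st.py 0
```

```text
t 3.65 tcp [ 0.5859 -0.0576  0.1001] rpy [-1.5869 -0.0145  1.0863] w 0.05
rot fix tool [0.0161 0.0003 0.0145] armang from pos 0.0067 from yaw 0.0004 r 0.1412
F world [-0.11 -0.22  0.21] F tool [-0.25 -0.22 -0.01] T [-0.01 -0.02 -0.02]
```

Emit:
arm_command --series "0.016 0 0.015 -0.001 0.012 0 0.05; 0 0 0 0 0.012 0 0.05; 0 0 0 0 0 0 0.05; 0 0 0 0 0 0 0.05"

```text
time: 4.05
tool_pos: [0.5858, -0.0586, 0.0736]
ee_rot: [-1.569, 0.002, 1.086]
wrist_force: [0.1, 0.7, -0.3]
width: 0.0505
```

```bash
python3 st.py 0
```

```text
t 4.05 tcp [ 0.5858 -0.0586  0.0736] rpy [-1.5689  0.0019  1.0861] w 0.0505
rot fix tool [-0.0019  0.0003 -0.0019] armang from pos 0.004 from yaw 0.0003 r 0.1402
F world [ 0.09  0.66 -0.26] F tool [0.62 0.26 0.23] T [-0.01  0.01 -0.03]
```

Close on the tab.

Emit:
arm_command --series "0 0 0 0 0 0 0.03; 0 0 0 0 0 0 0.02; 0 0 0 0 0 0 0.01; 0 0 0 0 0 0 0.005; 0 0 0 0 0 0 0.005; 0 0 0 0 0 0 0.005; 0 0 0 0 0 0 0.005"

```text
time: 4.75
tool_pos: [0.5861, -0.0594, 0.0748]
ee_rot: [-1.571, 0.003, 1.086]
wrist_force: [-0.5, -0.5, 0.3]
width: 0.0099
```

```bash
python3 st.py 0
```

```text
t 4.75 tcp [ 0.5861 -0.0594  0.0748] rpy [-1.5709  0.0026  1.0856] w 0.0099
rot fix tool [ 0.0001 -0.0002 -0.0026] armang from pos -0.0006 from yaw -0.0002 r 0.1397
F world [-0.49 -0.48  0.32] F tool [-0.66 -0.32  0.21] T [ 0.1   0.03 -0.04]
```

Emit:
arm_command --series "0 0 0 0 -0.005 0 0; 0 0 0 0 -0.005 0 0; 0 0 0 0 -0.004 0 0; 0 0 0 0 0 0 0; 0 0 0 0 0 0 0"

```text
time: 5.25
tool_pos: [0.5858, -0.0595, 0.0858]
ee_rot: [-1.569, 0.002, 1.085]
wrist_force: [1.0, -2.0, -6.4]
width: 0.0095
```

```bash
python3 st.py 0
```

```text
t 5.25 tcp [ 0.5858 -0.0595  0.0858] rpy [-1.5686  0.0024  1.085 ] w 0.0095
rot fix tool [-0.0022 -0.0008 -0.0024] armang from pos 0.0012 from yaw -0.0008 r 0.1394
F world [ 0.96 -1.97 -6.39] F tool [-1.27  6.38 -1.78] T [ 0.03 -0.68  0.05]
```

Emit:
arm_command --series "0 0 0 0 -0.003 0 0; 0 -0.05 0 0 0 0.007 0; 0 -0.05 0 0 0 0.007 0; 0 -0.05 0 0 0 0.007 0; 0 -0.05 0 0 0 0.007 0; 0 -0.05 0 0 0 0.007 0; 0 -0.05 0 0 0 0.007 0"

```text
time: 5.95
tool_pos: [0.5467, -0.0457, 0.0888]
ee_rot: [-1.57, 0.003, 1.392]
wrist_force: [2.4, -1.6, -6.2]
width: 0.0097
```

```bash
python3 st.py 0.3;python3 - <<'E'
from bench import robot
import cv2
cv2.imwrite("pics/w4.png",robot.snapshot("wrist"))
E
```

```text
t 5.95 tcp [ 0.5467 -0.0457  0.0888] rpy [-1.5701  0.0028  1.3922] w 0.0097
rot fix tool [-0.0007  0.0064 -0.0028] armang from pos 0.2992 from yaw 0.3064 r 0.1396
F world [ 2.44 -1.62 -6.21] F tool [-1.15  6.21 -2.69] T [-0.04 -0.61 -0.27]
```

View pics/w4.png

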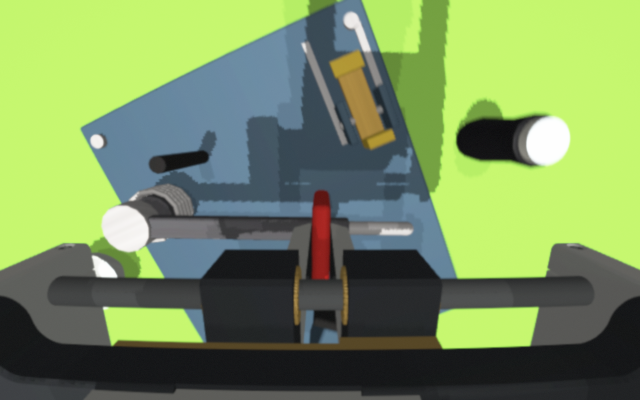

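Emit:
arm_command --series "0 -0.045 0 0 0 0.007 0; 0 -0.05 0 0 0 0.007 0; 0 -0.05 0 0 0 0.007 0; 0 -0.05 0 0 0 0.007 0; 0 -0.05 0 0 0 0.007 0; 0 -0.05 0 0 0 0.007 0"

```text
time: 6.6
tool_pos: [0.5069, -0.0438, 0.0907]
ee_rot: [-1.577, 0.004, 1.69]
wrist_force: [4.0, -2.0, -6.3]
width: 0.0103
```

```bash
python3 st.py 0.6
```

```text
t 6.6 tcp [ 0.5069 -0.0438  0.0907] rpy [-1.5772  0.0039  1.6896] w 0.0103
rot fix tool [ 0.0064  0.0037 -0.0039] armang from pos 0.5851 from yaw 0.6037 r 0.1398
F world [ 4.   -1.99 -6.35] F tool [-2.43  6.38 -3.69] T [ 0.05 -0.56 -0.38]
```

Emit:
arm_command --series "0.006 -0.045 0 0 0.0015 0.0075 0; 0 -0.045 0 0 0 0.0075 0; 0 -0.05 0 0 0 0.0075 0; 0 -0.05 0 0 0 0.0075 0; 0 -0.05 0 0 0 0.0075 0; 0 0 0 0 0 0 0"

```text
time: 7.2
tool_pos: [0.4757, -0.0504, 0.0924]
ee_rot: [-1.587, 0.006, 1.928]
wrist_force: [6.6, -0.4, -6.7]
width: 0.0102
```

```bash
python3 st.py 0.84;python3 - <<'E'
from bench import robot
import cv2
cv2.imwrite("pics/w5.png",robot.snapshot("wrist"))
E
```

```text
t 7.2 tcp [ 0.4757 -0.0504  0.0924] rpy [-1.5865  0.0059  1.9283] w 0.0102
rot fix tool [ 0.0157  0.0025 -0.0059] armang from pos 0.814 from yaw 0.8425 r 0.14
F world [ 6.6  -0.43 -6.71] F tool [-2.67  6.82 -5.93] T [ 0.22 -0.58 -0.44]
```

View pics/w5.png

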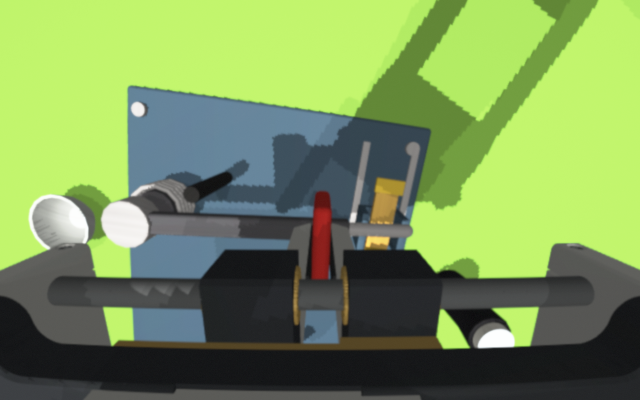

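Emit:
arm_command --series "0.015 0 -0.006 0 0.004 0.001 0; 0 0 0 0 0.005 0 0; 0 0 0 0 0.004 0 0; 0 0 0 0 0 0 0"

```text
time: 7.65
tool_pos: [0.4802, -0.0491, 0.0818]
ee_rot: [-1.583, 0.001, 1.919]
wrist_force: [4.8, -1.1, -6.5]
width: 0.0104
```

```bash
python3 st.py 0.84
```

```text
t 7.65 tcp [ 0.4802 -0.0491  0.0818] rpy [-1.5827e+00  7.0000e-04  1.9195e+00] w 0.0104
rot fix tool [ 0.0119 -0.0064 -0.0007] armang from pos 0.7806 from yaw 0.8336 r 0.1398
F world [ 4.82 -1.08 -6.47] F tool [-2.65  6.52 -4.08] T [ 0.02 -0.56 -0.53]
```

```bash
python3 - <<'E'
from bench import robot
from st import *
import cv2
p=robot.camera_params("wrist")
im=robot.snapshot("wrist"); cv2.imwrite("pics/w6.png",im)
cv2.imwrite("pics/w6z.png",cv2.resize(im[150:270,280:440],None,fx=5,fy=5,interpolation=cv2.INTER_CUBIC))
for th in (.76,.78,.80,.82,.84): print(th,proj(p,loc2w(Q,[armp(th,.208,.062),armp(th,.155,.062)])).round(1).tolist())
print("tooth", proj(p,loc2w(Q,[[.010,.183,.058],[.010,.203,.058],[.018,.203,.058]])).round(1).tolist())
status()
E
```

```text
0.76 [[411.6, 237.2], [340.3, 232.3]]
0.78 [[412.4, 231.9], [340.7, 228.3]]
0.8 [[413.1, 226.5], [340.9, 224.3]]
0.82 [[413.7, 221.1], [341.1, 220.2]]
0.84 [[414.1, 215.6], [341.2, 216.1]]
tooth [[372.5, 258.7], [398.0, 261.8], [395.9, 271.2]]
t 7.7 tcp [ 0.4803 -0.0491  0.0821] rpy [-1.5831e+00  8.0000e-04  1.9197e+00] w 0.0103
rot fix tool [ 0.0123  0.     -0.0008] armang from pos 0.7795 from yaw 0.8338 r 0.1398
F world [ 5.09 -0.03 -6.45] F tool [-1.76  6.51 -4.69] T [ 0.12 -0.53 -0.54]
```

View pics/w6z.png

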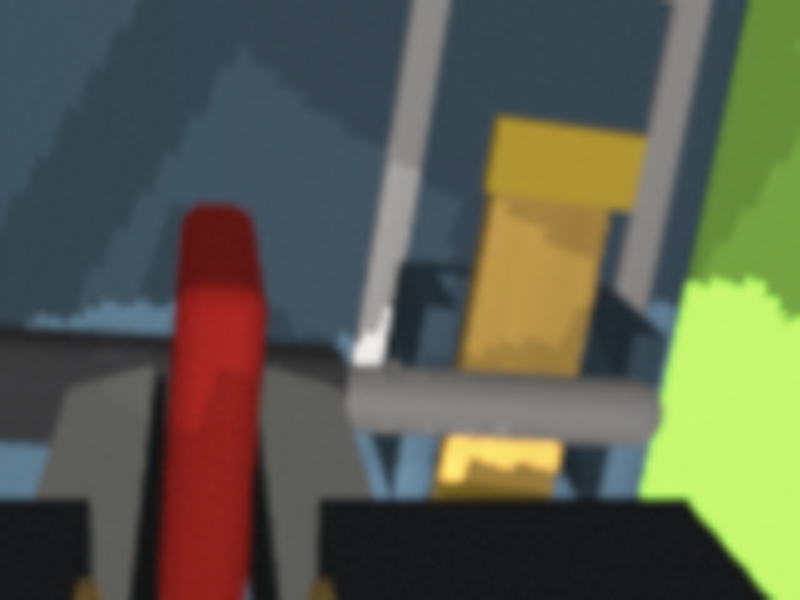

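Emit:
arm_command --series "0.012 0.02 0 0 0.003 0.0015 0; 0 0.02 0 0 0.003 0.0015 0; 0 0 0 0 0 0.001 0"

```text
time: 8.0
tool_pos: [0.4797, -0.0492, 0.0774]
ee_rot: [-1.578, 0.001, 1.876]
wrist_force: [7.2, 1.0, -5.9]
width: 0.0096
```

```bash
python3 st.py
```

```text
t 8.0 tcp [ 0.4797 -0.0492  0.0774] rpy [-1.5783e+00  9.0000e-04  1.8757e+00] w 0.0096
rot fix tool [ 0.0075  0.     -0.0009] armang from pos 0.7837 from yaw 0.7899 r 0.1399
F world [ 7.21  0.99 -5.86] F tool [-1.22  5.92 -7.13] T [ 0.32 -1.07 -0.21]
```

Emit:
arm_command --series "0.007 0 0 0 0.002 0.001 0; 0 0 0 0 0.002 0.001 0; 0 0 0 0 0 0.001 0"

```text
time: 8.3
tool_pos: [0.4811, -0.0488, 0.0757]
ee_rot: [-1.581, 0.002, 1.874]
wrist_force: [6.1, -0.2, -5.4]
width: 0.0102
```

```bash
python3 st.py
```

```text
t 8.3 tcp [ 0.4811 -0.0488  0.0757] rpy [-1.581   0.0019  1.874 ] w 0.0102
rot fix tool [ 0.0102  0.     -0.0019] armang from pos 0.7737 from yaw 0.7882 r 0.1399
F world [ 6.06 -0.24 -5.39] F tool [-2.03  5.45 -5.66] T [ 0.24 -0.81 -0.3 ]
```

Emit:
arm_command --series "0.007 0 0 0 0.002 0.0015 0; 0 0 0 0 0.002 0.0015 0; 0 0 0 0 0.001 0.001 0"

```text
time: 8.6
tool_pos: [0.482, -0.0485, 0.0752]
ee_rot: [-1.585, 0.003, 1.872]
wrist_force: [6.6, 1.0, -6.5]
width: 0.0098
```

```bash
python3 st.py
```

```text
t 8.6 tcp [ 0.482  -0.0485  0.0752] rpy [-1.5852  0.0034  1.8724] w 0.0098
rot fix tool [ 0.0144  0.     -0.0034] armang from pos 0.7665 from yaw 0.7865 r 0.1399
F world [ 6.61  1.02 -6.5 ] F tool [-0.96  6.6  -6.52] T [ 0.25 -0.59 -0.35]
```

Emit:
arm_command --series "0.012 0 0 0 0.004 0.002 0; 0.005 0 0 0 0 0.0015 0"

```text
time: 8.8
tool_pos: [0.4827, -0.0482, 0.0759]
ee_rot: [-1.578, 0.005, 1.871]
wrist_force: [5.6, -1.1, -6.0]
width: 0.0101
```

```bash
python3 st.py; python3 - <<'E'
from bench import robot
from st import *
p=robot.camera_params("wrist")
im=robot.snapshot("wrist"); cv2.imwrite("pics/w7z.png",cv2.resize(im[150:270,280:440],None,fx=5,fy=5,interpolation=cv2.INTER_CUBIC))
im=robot.snapshot("side"); cv2.imwrite("pics/s7z.png",cv2.resize(im[155:265,250:390],None,fx=5,fy=5,interpolation=cv2.INTER_CUBIC))
status()
E
```

```text
t 8.8 tcp [ 0.4827 -0.0482  0.0759] rpy [-1.5781  0.0048  1.871 ] w 0.0101
rot fix tool [ 0.0073  0.     -0.0048] armang from pos 0.761 from yaw 0.7852 r 0.14
F world [ 5.59 -1.09 -5.97] F tool [-2.66  6.02 -4.97] T [ 0.13 -0.91 -0.39]
t 8.9 tcp [ 0.4824 -0.0484  0.0754] rpy [-1.5772  0.0046  1.8709] w 0.01
rot fix tool [ 0.0064  0.     -0.0046] armang from pos 0.764 from yaw 0.7851 r 0.1399
F world [ 4.96 -1.46 -5.38] F tool [-2.83  5.42 -4.28] T [ 0.24 -0.91 -0.35]
```

View pics/w7z.png

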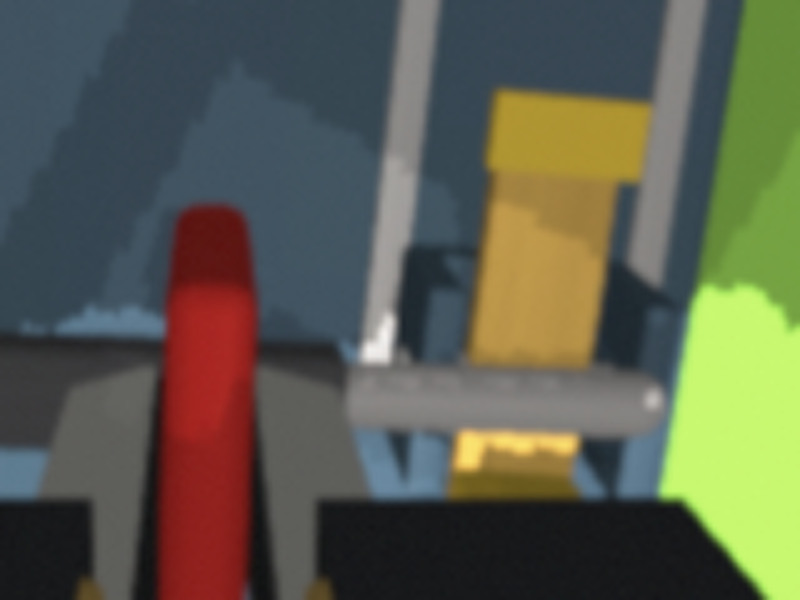

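View pics/s7z.png

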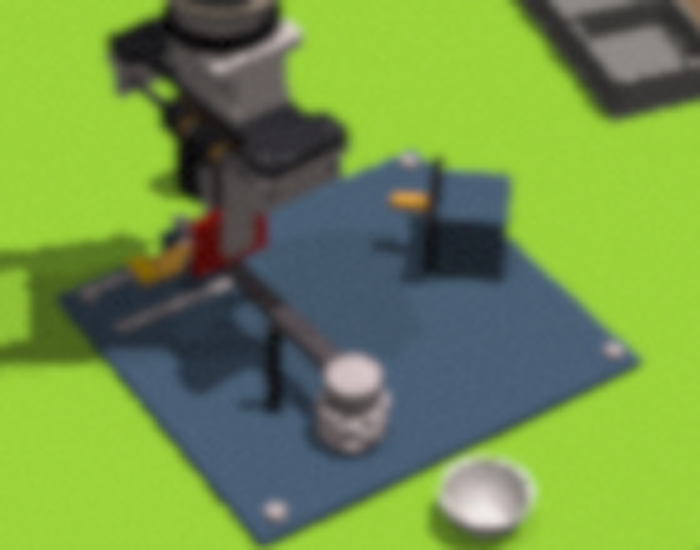

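Emit:
arm_command --series "0 0 0 0 0.004 0.002 0"

```text
time: 9.0
tool_pos: [0.4827, -0.0477, 0.074]
ee_rot: [-1.583, 0.004, 1.87]
wrist_force: [2.6, 7.6, 10.9]
width: 0.0102
```

```bash
python3 - <<'E'
from st import *
status(); robot.snapshot("wrist"); status(); robot.snapshot("wrist"); status()
E
```

```text
t 9.0 tcp [ 0.4827 -0.0477  0.074 ] rpy [-1.5829  0.0039  1.8703] w 0.0102
rot fix tool [ 0.0121  0.     -0.0039] armang from pos 0.7606 from yaw 0.7844 r 0.1405
F world [ 2.63  7.57 10.87] F tool [  6.41 -10.84  -4.87] T [ 1.05 -0.42 -0.37]
t 9.05 tcp [ 0.4828 -0.0478  0.0743] rpy [-1.5835  0.0045  1.8704] w 0.0101
rot fix tool [ 0.0127  0.     -0.0045] armang from pos 0.7598 from yaw 0.7845 r 0.1403
F world [4.6  4.6  4.93] F tool [ 3.01 -4.87 -5.81] T [ 0.65 -0.47 -0.38]
t 9.1 tcp [ 0.4829 -0.0479  0.0746] rpy [-1.5835  0.0048  1.8704] w 0.0098
rot fix tool [ 0.0127  0.     -0.0048] armang from pos 0.7596 from yaw 0.7845 r 0.1402
F world [3.83 2.98 3.01] F tool [ 1.7  -2.96 -4.58] T [ 0.74 -0.44 -0.45]
```

Emit:
arm_command --series "0.006 0.02 0 0 0.001 -0.0015 0; 0 0.02 0 0 0.001 -0.0015 0; 0 0.02 0 0 0.001 -0.0015 0"

```text
time: 9.4
tool_pos: [0.4904, -0.0461, 0.0747]
ee_rot: [-1.584, 0.006, 1.805]
wrist_force: [5.8, 0.0, -1.0]
width: 0.0099
```

```bash
python3 - <<'E'
from st import *
status(); robot.snapshot("wrist"); status()
E
```

```text
t 9.4 tcp [ 0.4904 -0.0461  0.0747] rpy [-1.5842  0.006   1.8048] w 0.0099
rot fix tool [ 0.0134  0.     -0.006 ] armang from pos 0.7045 from yaw 0.7189 r 0.1401
F world [ 5.77  0.05 -1.05] F tool [-1.29  1.13 -5.61] T [ 0.47 -0.53 -0.24]
t 9.45 tcp [ 0.4908 -0.0461  0.0748] rpy [-1.5846  0.0061  1.8042] w 0.0102
rot fix tool [ 0.0138  0.     -0.0061] armang from pos 0.7018 from yaw 0.7183 r 0.1401
F world [ 5.14  0.11 -1.51] F tool [-1.07  1.58 -5.  ] T [ 0.42 -0.49 -0.34]
```

Emit:
arm_command --series "0.005 0.013 0 0 0.001 0 0"

```text
time: 9.55
tool_pos: [0.4918, -0.0459, 0.0747]
ee_rot: [-1.582, 0.006, 1.79]
wrist_force: [5.3, 0.9, -1.7]
width: 0.01
```

```bash
python3 - <<'E'
from st import *
status(); im=robot.snapshot("wrist"); status()
cv2.imwrite("pics/w8z.png",cv2.resize(im[150:270,280:440],None,fx=5,fy=5,interpolation=cv2.INTER_CUBIC))
E
```

```text
t 9.55 tcp [ 0.4918 -0.0459  0.0747] rpy [-1.5816  0.0061  1.7896] w 0.01
rot fix tool [ 0.0109  0.     -0.0061] armang from pos 0.6943 from yaw 0.7038 r 0.1401
F world [ 5.29  0.91 -1.7 ] F tool [-0.25  1.75 -5.35] T [ 0.47 -0.66 -0.23]
t 9.6 tcp [ 0.4922 -0.0458  0.0748] rpy [-1.5821  0.0062  1.7891] w 0.0103
rot fix tool [ 0.0113  0.     -0.0062] armang from pos 0.6914 from yaw 0.7032 r 0.1401
F world [ 5.78  1.87 -1.68] F tool [ 0.58  1.74 -6.03] T [ 0.47 -0.64 -0.31]
```

View pics/w8z.png

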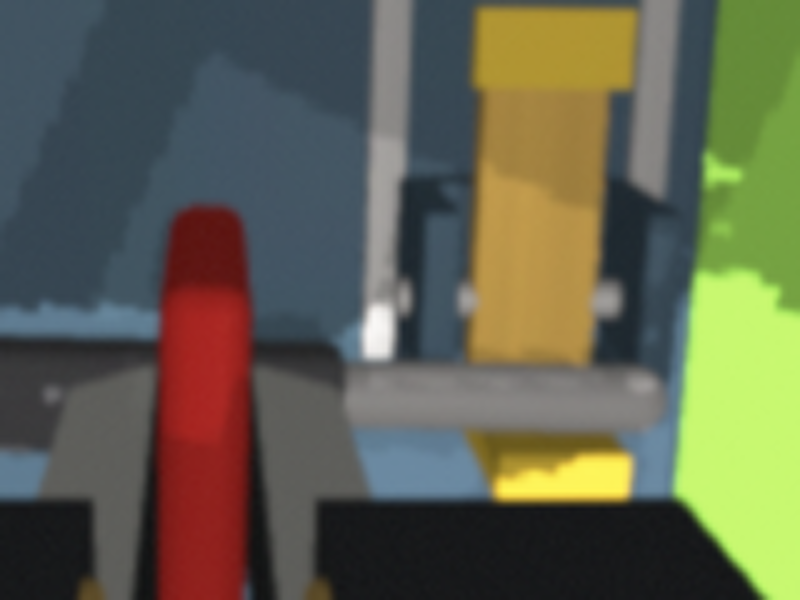

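Emit:
arm_command --series "0.005 0.015 0 0 0.001 0 0"

```text
time: 9.7
tool_pos: [0.4934, -0.0456, 0.0748]
ee_rot: [-1.58, 0.006, 1.773]
wrist_force: [6.4, 0.8, -2.3]
width: 0.0095
```

```bash
python3 - <<'E'
from st import *
status(); im=robot.snapshot("wrist"); status()
E
```

```text
t 9.7 tcp [ 0.4934 -0.0456  0.0748] rpy [-1.5797  0.0063  1.7727] w 0.0095
rot fix tool [ 0.0089  0.     -0.0063] armang from pos 0.6822 from yaw 0.6869 r 0.1401
F world [ 6.39  0.82 -2.26] F tool [-0.46  2.32 -6.41] T [ 0.56 -0.82 -0.21]
t 9.75 tcp [ 0.4938 -0.0455  0.0748] rpy [-1.5802  0.0064  1.7721] w 0.0098
rot fix tool [ 0.0094  0.     -0.0064] armang from pos 0.6794 from yaw 0.6863 r 0.14
F world [ 6.24 -0.04 -2.79] F tool [-1.27  2.85 -6.08] T [ 0.55 -0.75 -0.2 ]
```

Emit:
arm_command --series "0.004 0.01 0 0 0.0015 0.0005 0"

```text
time: 9.85
tool_pos: [0.4945, -0.0453, 0.0746]
ee_rot: [-1.578, 0.006, 1.761]
wrist_force: [2.1, 1.3, 2.5]
width: 0.0096
```

```bash
python3 - <<'E'
from st import *
status(); im=robot.snapshot("wrist"); status()
E
```

```text
t 9.85 tcp [ 0.4945 -0.0453  0.0746] rpy [-1.5782  0.0063  1.7611] w 0.0096
rot fix tool [ 0.0074  0.     -0.0063] armang from pos 0.6747 from yaw 0.6753 r 0.1402
F world [2.12 1.35 2.53] F tool [ 0.9  -2.52 -2.36] T [ 0.61 -0.14 -0.02]
t 9.9 tcp [ 0.4944 -0.0453  0.0746] rpy [-1.5778  0.0063  1.761 ] w 0.0095
rot fix tool [ 0.007   0.     -0.0063] armang from pos 0.6754 from yaw 0.6751 r 0.1402
F world [3.06 1.53 1.46] F tool [ 0.91 -1.44 -3.3 ] T [ 0.58 -0.53 -0.02]
```

Emit:
arm_command --series "0 0.002 0 0 0.0005 0.0005 0"

```text
time: 10.0
tool_pos: [0.4944, -0.0453, 0.0746]
ee_rot: [-1.578, 0.007, 1.759]
wrist_force: [4.5, 0.2, -1.5]
width: 0.01
```

```bash
python3 - <<'E'
from st import *
status(); im=robot.snapshot("wrist"); status()
cv2.imwrite("pics/w9z.png",cv2.resize(im[150:270,280:440],None,fx=5,fy=5,interpolation=cv2.INTER_CUBIC))
E
```

```text
t 10.0 tcp [ 0.4944 -0.0453  0.0746] rpy [-1.5785  0.0066  1.7591] w 0.01
rot fix tool [ 0.0077  0.     -0.0066] armang from pos 0.6754 from yaw 0.6733 r 0.1402
F world [ 4.51  0.16 -1.46] F tool [-0.67  1.5  -4.45] T [ 0.42 -0.55  0.06]
t 10.05 tcp [ 0.4944 -0.0452  0.0746] rpy [-1.5787  0.0065  1.759 ] w 0.01
rot fix tool [ 0.0079  0.     -0.0065] armang from pos 0.6754 from yaw 0.6732 r 0.1402
F world [4.13 0.68 0.52] F tool [-0.11 -0.49 -4.19] T [ 0.45 -0.54  0.04]
```

View pics/w9z.png

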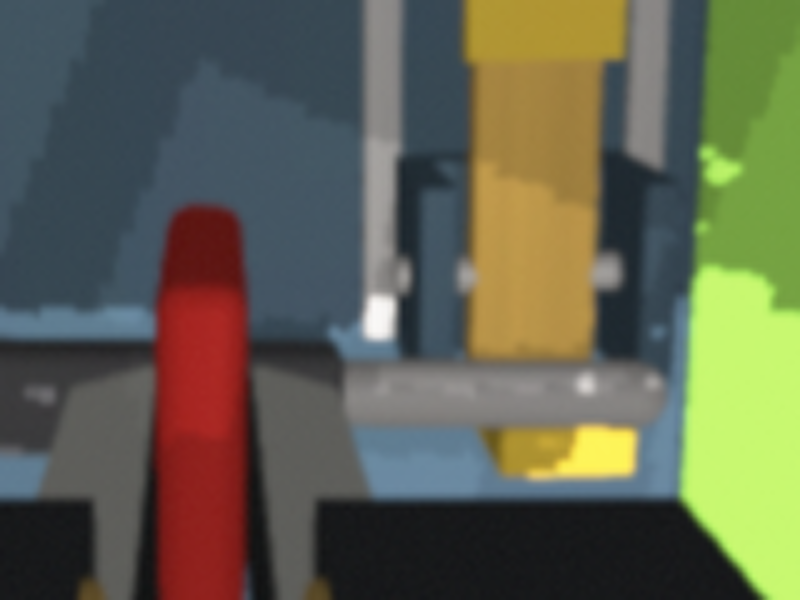

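Emit:
arm_command --series "0.003 0 0 0 0.0005 -0.0004 0"

```text
time: 10.15
tool_pos: [0.4945, -0.0452, 0.0745]
ee_rot: [-1.575, 0.007, 1.759]
wrist_force: [0.6, 0.5, 2.2]
width: 0.0098
```

```bash
python3 - <<'E'
from st import *
status(); im=robot.snapshot("wrist"); status();robot.snapshot("wrist"); status()
E
```

```text
t 10.15 tcp [ 0.4945 -0.0452  0.0745] rpy [-1.575   0.0067  1.7591] w 0.0098
rot fix tool [ 0.0042  0.     -0.0067] armang from pos 0.6745 from yaw 0.6733 r 0.1402
F world [0.57 0.45 2.22] F tool [ 0.32 -2.22 -0.65] T [ 0.5  -0.05  0.  ]
t 10.2 tcp [ 0.4945 -0.0452  0.0745] rpy [-1.5747  0.0066  1.7592] w 0.0099
rot fix tool [ 0.0039  0.     -0.0066] armang from pos 0.6745 from yaw 0.6734 r 0.1402
F world [1.34 0.29 2.26] F tool [ 0.02 -2.25 -1.38] T [ 0.52 -0.22 -0.  ]
t 10.25 tcp [ 0.4945 -0.0452  0.0745] rpy [-1.5751  0.0066  1.7592] w 0.0098
rot fix tool [ 0.0043  0.     -0.0066] armang from pos 0.6742 from yaw 0.6733 r 0.1402
F world [0.37 1.13 3.31] F tool [ 1.02 -3.31 -0.59] T [ 0.49 -0.18 -0.  ]
```

Emit:
arm_command --series "0 0 0 0 0 0 0.014; 0 0 0 0 0 0 0.02; 0 0 0 0 0 0 0.03; 0 0 0 0 0 0 0.05"

```text
time: 10.65
tool_pos: [0.491, -0.0463, 0.0727]
ee_rot: [-1.566, 0.008, 1.759]
wrist_force: [0.2, -0.1, 0.2]
width: 0.033
```

```bash
python3 - <<'E'
from st import *
status(); im=robot.snapshot("wrist"); status()
cv2.imwrite("pics/w10.png",im)
E
```

```text
t 10.65 tcp [ 0.491  -0.0463  0.0727] rpy [-1.5664  0.0075  1.7593] w 0.033
rot fix tool [-0.0044 -0.     -0.0075] armang from pos 0.7006 from yaw 0.6734 r 0.1399
F world [ 0.2  -0.11  0.19] F tool [-0.15 -0.19 -0.17] T [ 0.01  0.03 -0.05]
t 10.7 tcp [ 0.491  -0.0463  0.0727] rpy [-1.5664  0.0075  1.7593] w 0.037
rot fix tool [-0.0044 -0.     -0.0075] armang from pos 0.7007 from yaw 0.6734 r 0.1399
F world [ 0.28 -0.11  0.62] F tool [-0.17 -0.62 -0.26] T [0.02 0.02 0.01]
```

View pics/w10.png

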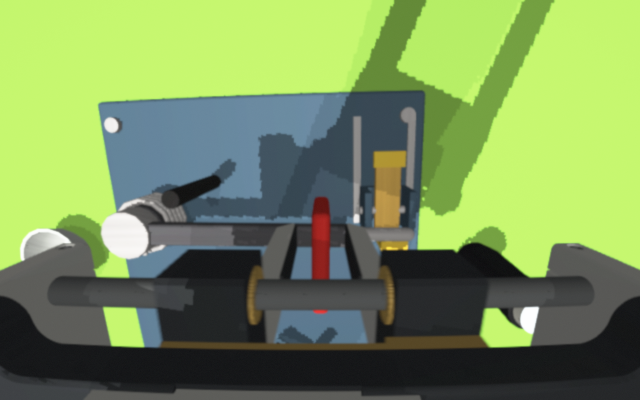

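Emit:
arm_command --series "0 0 0 0 0 0 0.05; 0 0 0 0 0 0 0.05; 0 0 0 0 -0.01 0 0.05; 0 0 0 0 -0.02 0 0.05; 0 0 0 0 -0.03 0 0.05; 0 0 0 0 -0.04 0 0.05; 0 0 0 0 -0.04 0.03 0.05; 0 0 0 0 0 0.03 0.05; 0 0 0 0 0 0 0.05; 0 0 0 0 0 0 0.05"

```text
time: 11.7
tool_pos: [0.4313, -0.0568, 0.2229]
ee_rot: [-1.568, 0.01, 1.76]
wrist_force: [-0.1, -1.0, -0.0]
width: 0.0499
```

```bash
python3 - <<'E'
from st import *
p=robot.camera_params("wrist"); im=robot.snapshot("wrist"); status()
cv2.imwrite("pics/w11.png",im)
for th in (.65,.67,.69): print(th,proj(p,loc2w(Q,[armp(th,.208,.06),armp(th,.155,.06)])).round(1).tolist())
im=robot.snapshot("side"); cv2.imwrite("pics/s11z.png",cv2.resize(im[155:265,250:390],None,fx=5,fy=5,interpolation=cv2.INTER_CUBIC))
im=robot.snapshot("top"); cv2.imwrite("pics/t11.png",im)
E
```

```text
t 11.75 tcp [ 0.4312 -0.0567  0.2225] rpy [-1.5668  0.0094  1.76  ] w 0.0498
rot fix tool [-0.004  -0.     -0.0094] armang from pos 1.1028 from yaw 0.6741 r 0.1548
F world [-0.1  -0.06 -0.27] F tool [-0.04  0.27  0.1 ] T [ 0.07 -0.03  0.  ]
0.65 [[374.2, 244.6], [332.6, 243.6]]
0.67 [[374.4, 241.6], [332.7, 241.3]]
0.69 [[374.5, 238.5], [332.7, 239.0]]
```

View pics/w11.png

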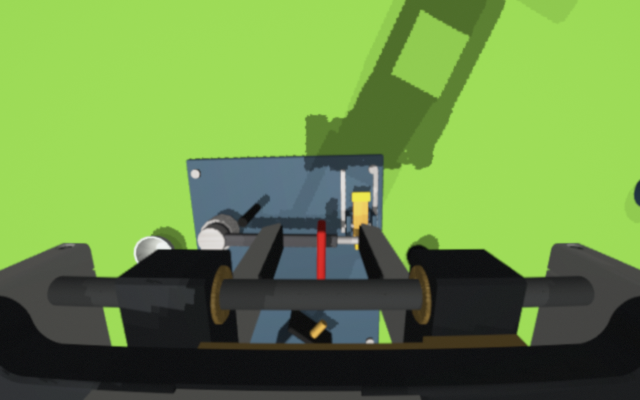

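View pics/s11z.png

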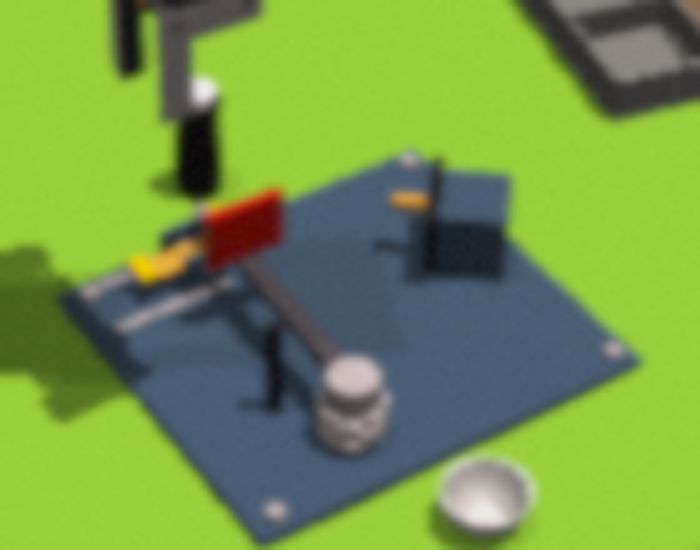

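View pics/t11.png

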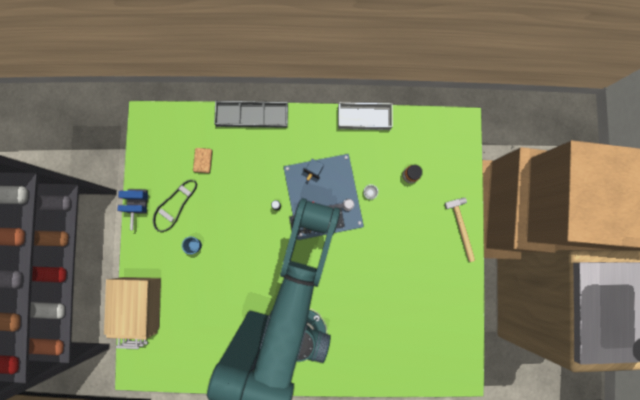

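The wrist picture shows the pin at about (357, 240), in line with 0.67 to 0.68 rad and behind the yellow tooth. The side picture shows the tab still drawn. The tin at (370, 192) and the handle at (276, 205) are where they were. I'm handing the job in.

```bash
python3 -c "
from bench import robot
print(robot.close_job())"
```

```text
the job is handed in; nothing more can be done
None
```

The striker is cocked. I gripped the red tab, lifted the arm about 14–17 mm over the tooth, drew it back to about 0.81 rad and lowered it fully behind the tooth. I then eased it forward in single small steps until the pin met the tooth at about 0.675 rad. The job was handed in after about 12 s of the 58 s allowed.

**Load on release:** the pull at the tab fell from about 6 N to about 1 N (readings 0.6–1.4 N) before I opened the fingers, so the catch carried nearly all of the spring's force. When they opened, the gripper sprang back about 3.5 mm, and the pictures show the arm still at the tooth.

**Last checks:**
- **Arm and catch:** in the wrist picture after backing off, the pin lies at about 0.67 rad behind the tooth, matching the position at contact. In the side view the tab is still drawn. I had no direct reading of the catch tilt.
- **Other things on the bench:** the tin, handle, jar, mallet, cup and cork look unmoved in the top view.

**Checks that disagreed:** partway through, the gripper had turned about 0.05 rad relative to the tab, seen as the tool's heading not matching the arm's angle. I corrected this before the final easing. While lowering, several small moves did not reach the bottom, until one showed the arm seated with a push of about 11 N.

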